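# Set the angle gauge on a pipe in V-blocks

## Robot

A 6-joint arm with a two-finger parallel gripper is mounted at the origin on the work surface. World frame = base frame: x ahead of the robot, y to its left, z up, the work surface at z = 0. Lengths are in mm, angles in rad, forces in N, time in s.
With the tool pointing down it reaches from about 350 to 800 mm from the base axis. Payload 7.3 kg.
Tool frame: the origin (TCP) lies midway between the tips of the shut fingers; the grasp point (between the pads) lies behind it (r.grip_point_offset is the z of the grasp point in the tool frame, in mm); z points along the fingers, y is the line along which they close (so a half turn about z gives the same grasp; the last joint's range is limited). The gripper opens to 85 mm and grips with 20 to 120 N. Pads are 22 mm wide; open, the fingers measure 114 mm over their backs; the gripper's body (76 mm by 85 mm) begins 54 mm behind the grasp point. The pads swing forward as they close: fully open they stand 13 mm farther back than shut.
Start: joints at [-1.375, 0.342, 1.524, -0, 1.275, -0.146], TCP at [175.994, -494.642, 231.322] pointing down, gripper open.
Joint ranges: [-2.53, 2.53], [-0.77, 2.02], [0.04, 2.7], [-1, 4.14], [0.28, 2.66], [-3.11, 3.11]. Speed limits (rad/s): [2.57, 2.57, 3.14, 3.14, 3.14, 3.14].

## Interface

Orientations are given as a rotation vector (axis times angle).
In Python, from cell import r gives the robot as it stands.
- The arm moves only by the shell command python3 -m crank 'ROWS' [FORCE]. ROWS is text: rows parted by semicolons, each of 7 numbers parted by spaces: the shift along the tool's x, y, z in units of 25 mm (1.0 is 25 mm), then the turn, a rotation vector about the tool's x, y, z in units of 6 degrees (1.0 is 6 degrees), then the finger opening in mm, from 0 to 85.4. A call has 1 to 20 rows; each row is the pose to reach, as a shift and turn from the pose commanded when the call began, along the tool's axes at that moment; what a row does not reach only later rows make up. A row lasts 1/8 s, in which the tool goes at most 62.5 mm and 10.7 degrees, less where a joint would pass 70% of its speed; a pose out of reach is approached as far as the arm can. A call with a gripper value outside its range is refused whole. The fingers move at their own pace and stop on an object; FORCE is the grip in N (left out, the last holds). Time passes only in rows, so rows that repeat a pose let the fingers close. It gives the time, the measured TCP pose, the force, the opening and the grip force at its end, in the units of the state.
- r.sense(): the state, without advancing time (a new reading comes with each control period).
- r.camera(name): name is "scene" or "side" or "wrist"; returns the picture (384x512x3 uint8, red, green, blue); there is no depth.
- r.camera_params(name): a dict with "K" (3x3 intrinsics, pixels), "k1" (the pictures are not rectified: a ray, as slopes to the right and down, at radius r is drawn at 1 + k1 r^2 times it, then the intrinsics apply), "cam_to_world" (4x4, takes a point from camera to world coordinates). Camera axes: x right, y up, looking along -z (the intrinsics and any distortion apply to the point x, -y, -z); pixel columns grow to the right and rows downward; lengths in mm; the calibration is good to about 2 mm. A picture is of the moment at which its call begins: read the wrist's pose just before it. camera_params takes no time and is no camera call; for the wrist camera it gives the pose at the moment of the call.
- r.sign_off(): hands the job in; it is judged then, once.
Trained networks look in the newest picture that a camera, given by its name, has taken for a name from the list of things; names that differ only in an ending like _2 or _b are one class to them, and where a whole thing is asked for, a point or a joint stands for the part that bears it (a point fixed in the world has none). Each returns a list of dicts, best first, with "p" (0 to 1); they miss things now and then, are a little off and sometimes report something else, mostly with a low value. They report only what shows in the picture. A call takes as long as a camera call.
- r.search_frame(camera, thing): "extent" ([centre column, centre row, width, height] in pixels, round what is visible of it).
- r.regions_of(camera, thing): "region" (384x512 bool, what is visible of it) and "extent" ([centre column, centre row, width, height] in pixels, round what is visible of it).
- r.spot_point(camera, thing): "uv" ([column, row] in pixels: a listed point, or the origin of a listed thing).
The state is a dict: "time": time; "joint_positions": joint angles; "qd": joint speeds; "joint_efforts": joint torques, N m; "tool_pos": TCP position; "orientation": TCP orientation; "force": force on the tool from outside, world axes, zero at the start; "wrist_torque": the same for the moment, N m; "grip_width": opening from 0.0 (shut) to 1.0 (fully open); "grasp_force": force on a finger pad.
Only numpy, scipy, OpenCV 4.12 (cv2) and the standard library are available. Lean on these libraries where they do the work, as an engineer would, in place of code of your own. Each camera call takes 0.05 s, during which the arm holds its last target. There are 200 camera calls.

## Task

Lay the steel pipe from the wooden rack into the two blue V-blocks so it sits level and centred, and let go of it. Then take the yellow angle gauge by its black tab, set its V foot upright on the middle of the pipe between the blocks, and rock it around the pipe until the swinging red pointer settles on the green mark. Finish while holding it there: gauge still gripped and bearing on the pipe, pipe still in the blocks, the other things on the bench left where they are.

Things in the scene. Friction and masses are not known exactly. Their poses are not given: they have to be found in the camera images.
- pipe: Steel pipe, 42.4 mm outside diameter, 220 mm long, about 0.55 kg, with a copper-coloured band near each end; treat it as solid. Origin on its axis at mid length, x along the axis. It starts lying on the wooden rack with its axis 33 mm above the bench and can be gripped across its middle, where nothing is under it.
- rack: Fixed wooden rack: two strips 22 x 90 x 12 mm, 160 mm apart, crossing under the pipe near its ends, each with two small stops rising to 20 mm that keep it from rolling. Origin on the bench under its centre, x along the pipe.
- saddles: Fixed steel plate 210 x 80 x 8 mm with two blue V-blocks. Origin on the bench under its centre; x is the line of the laid pipe. Blocks centred at x = -75 and 75 mm, 30 mm long in x, 70 mm wide in y; 90 degree Vs open upward, bottom of V 25 mm and lips 55 mm above the bench. 120 mm free between the blocks.
- saddle_axis (a point): Point midway between the V-blocks where the middle of the pipe's axis lies when seated: 55 mm above the bench. Same axes as the saddles.
- gauge: Angle gauge, 0.36 kg, 196 mm tall, upright on its V foot. Origin between the feet; z up; x out of the white dial face (starts roughly away from the robot). Foot: upside-down 90 degree V, 48 mm long in x, feet at y = -28 and 28 mm, inner corner 28 mm up. Yellow dial, 104 mm wide, 14 thick, centre 90 mm up. Black tab 14 mm thick in x, 44 wide in y, from 142 to 196 mm: pinch it across x.
- grip (a point): Point in the middle of the black tab, on the gauge's centre plane, 174 mm above its feet; axes as the gauge.
- v_seat (a point): Point of the gauge that lies on the pipe's axis when the V foot sits on the pipe: 2 mm below the feet, on the gauge's z axis, so 176 mm below grip.
- pointer (a joint): Free-swinging weighted red pointer that hangs straight down, pivot 90 mm above the feet on the dial. Angle about the gauge's x, 0 = towards the feet, growing towards the gauge's y. Always plumb, so when the gauge is rotated by +a about its own x it reads -a. Swings settle in about 0.5 s.
- mark (a joint): Angle of the green mark on the dial, measured like the pointer; set somewhere between 0.22 and 0.5 and fixed stiffly. Pointer on the mark means both joints read the same.
- pointer_tip (a point): Tip of the red pointer, 46 mm from its pivot; z axis runs from tip to pivot.
- mark_tip (a point): Green mark (bar 6.4 mm wide, 24 mm long, standing 5 mm out past the dial's rim) at 46 mm from the same pivot; z axis runs to the pivot.
- cup_a: Bystander: steel cup, 56 mm diameter, 55 mm tall. Origin under its centre.
- cup_b: Bystander: a second such steel cup.
- stub: Bystander: 22 mm stub, 34 mm tall in all, on a 55 mm square plate. Origin under its centre.
- coupons: Bystander: stack of three metal coupons, about 70 x 45 x 12 mm. Origin under its centre.
- marker: Bystander: black and red marker, 125 x 14 x 14 mm. Origin underneath.
- magnet: Bystander: red triangular welding magnet, 70 x 70 x 20 mm. Origin underneath.

How it is judged (in metres and radians):
On the way, in this order (a step that is already met when the one before it is completed fails the run):
1. the pipe lies level and centred in both V-blocks, let go (angle between the x axis of pipe and the x axis of saddle_axis, either way round below 0.05 rad and x of pipe in the frame of saddle_axis between -0.02 and 0.02 m and y of pipe in the frame of saddle_axis between -0.003 and 0.003 m and z of pipe in the frame of saddle_axis between -0.003 and 0.003 m and contact force between the fingers and pipe below 0.1 N and linear speed of pipe below 0.02 m/s), for 0.2 s.
2. the held gauge sits upright (within 7 degrees) on the middle of the pipe (angle between the x axis of pipe and the x axis of saddle_axis, either way round below 0.05 rad and x of pipe in the frame of saddle_axis between -0.02 and 0.02 m and y of pipe in the frame of saddle_axis between -0.003 and 0.003 m and z of pipe in the frame of saddle_axis between -0.003 and 0.003 m and contact force between the fingers and pipe below 0.1 N and x of v_seat in the frame of saddle_axis between -0.04 and 0.04 m and y of v_seat in the frame of saddle_axis between -0.005 and 0.005 m and z of v_seat in the frame of saddle_axis between -0.005 and 0.005 m and angle between the x axis of gauge and the x axis of saddle_axis, either way round below 0.12 rad and contact force between gauge and pipe above 0.2 N and contact force between the fingers and gauge above 1 N and contact force between gauge and saddles below 0.05 N and value of joint pointer between -0.12 and 0.12 rad), for 0.2 s.
3. the gauge, still on the pipe, is rocked until the pointer rests on the green mark (angle between the x axis of pipe and the x axis of saddle_axis, either way round below 0.05 rad and x of pipe in the frame of saddle_axis between -0.02 and 0.02 m and y of pipe in the frame of saddle_axis between -0.003 and 0.003 m and z of pipe in the frame of saddle_axis between -0.003 and 0.003 m and contact force between the fingers and pipe below 0.1 N and x of v_seat in the frame of saddle_axis between -0.04 and 0.04 m and y of v_seat in the frame of saddle_axis between -0.005 and 0.005 m and z of v_seat in the frame of saddle_axis between -0.005 and 0.005 m and angle between the x axis of gauge and the x axis of saddle_axis, either way round below 0.12 rad and contact force between gauge and pipe above 0.2 N and contact force between the fingers and gauge above 1 N and contact force between gauge and saddles below 0.05 N and angle between the z axis of pointer_tip and the z axis of mark_tip, either way round below 0.07 rad), for 0.4 s.
At the end, for the whole second after the job is handed in: Pipe untouched in both V-blocks: axis within 3 mm and 3 degrees of its seat, 20 mm of centred. Gauge gripped and still, V foot on the pipe within 5 mm, 40 mm of the middle, square within 7 degrees, touching no V-block; pointer within 4 degrees of the mark through the last second (all of step 3 and angular speed of gauge below 0.1 rad/s); the arm keeps its last pose, push and grip.
It fails at once if the gauge is laid or tipped over (more than 50 degrees) (angle between gauge's own z axis and vertical above 0.87 rad).
It fails at once if a bystander is moved more than 25 mm (distance of any of cup_a, cup_b, stub, coupons, marker, magnet from where it was at the start of the episode above 0.025 m).
It also fails if it takes over 61 s, if anything falls off the work surface, if the arm or the gripper's body presses on something with over 40 N, if the wrist force passes 120 N, or if a joint passes its speed limit or range.

## Working session

There is one attempt and no reset: what is moved stays moved. The work goes in short steps, Python scripts to look and compute and a shell command to move; the robot and the scene stay as the last step left them, time stands still between calls to the robot, and variables do not carry over. Pictures are saved under pics/ and viewed, at most 10 in all, crops included, and the job is handed in when it is done.

```bash
ls; mkdir -p pics
cat > h.py <<'E'
from cell import r
import numpy as np, cv2
from scipy.spatial.transform import Rotation as R
def proj(P,p):
    M=np.linalg.inv(p["cam_to_world"]); q=M[:3,:3]@np.asarray(P,float)+M[:3,3]
    s=np.array([q[0],-q[1]])/-q[2]; s=s*(1+p["k1"]*(s@s)); K=np.array(p["K"])
    return np.array([K[0,0]*s[0]+K[0,2],K[1,1]*s[1]+K[1,2]])
def onz(uv,z,p):
    K=np.array(p["K"]); d=np.array([(uv[0]-K[0,2])/K[0,0],(uv[1]-K[1,2])/K[1,1]]); s=d.copy()
    for _ in range(20): s=d/(1+p["k1"]*(s@s))
    M=np.array(p["cam_to_world"]); v=M[:3,:3]@np.array([s[0],-s[1],-1]); o=M[:3,3]
    return o+v*(z-o[2])/v[2]
def snap(c,f=None):
    p=r.camera_params(c); im=r.camera(c)
    if f: cv2.imwrite("pics/"+f,im[:,:,::-1])
    return p,im
E
python3 - <<'E'
from h import *
ims=[]
for c in ("scene","side"):
    p,im=snap(c); ims.append(im)
    print(c,np.round(p["cam_to_world"],2).tolist(),np.round(p["K"],0).tolist(),p["k1"])
    for t,z in (("pipe",33),("rack",0),("saddles",0),("saddle_axis",55),("gauge",0),("grip",174),("cup_a",0),("stub",0),("coupons",0),("marker",0),("magnet",0)):
        for d in r.spot_point(c,t)[:2]:
            print(c,t,round(d["p"],2),np.round(d["uv"]),np.round(onz(d["uv"],z,p)[:2]))
cv2.imwrite("pics/a.png",ims[0][:,:,::-1]);cv2.imwrite("pics/b.png",ims[1][:,:,::-1])
print(r.grip_point_offset,r.sense()["orientation"])
E
```

```text
pics
scene [[-0.09, -0.53, 0.84, 1363.84], [1.0, -0.05, 0.08, 96.6], [0.0, 0.84, 0.54, 661.52], [0.0, 0.0, 0.0, 1.0]] [[346.0, 0.0, 254.0], [0.0, 346.0, 190.0], [0.0, 0.0, 1.0]] -0.08151875738110771
scene pipe 0.66 [343. 225.] [544. 281.]
scene rack 0.59 [341. 237.] [559. 279.]
scene saddles 0.62 [242. 237.] [587. -11.]
scene saddles 0.6 [242. 223.] [517. -20.]
scene saddle_axis 0.9 [240. 223.] [591. -17.]
scene gauge 0.78 [146. 210.] [ 478. -344.]
scene grip 0.91 [137. 165.] [ 493. -338.]
scene cup_a 0.82 [180. 268.] [ 728. -159.]
scene cup_a 0.55 [296. 202.] [383. 149.]
scene stub 0.68 [302. 274.] [716. 160.]
scene stub 0.15 [344. 237.] [558. 287.]
scene coupons 0.64 [210. 197.] [ 382. -148.]
scene marker 0.36 [135. 191.] [ 374. -426.]
scene magnet 0.78 [384. 203.] [362. 447.]
scene magnet 0.24 [342. 238.] [560. 283.]
side [[0.96, 0.19, -0.19, 276.41], [-0.27, 0.72, -0.64, -844.36], [0.02, 0.66, 0.75, 1129.47], [0.0, 0.0, 0.0, 1.0]] [[446.0, 0.0, 253.0], [0.0, 446.0, 190.0], [0.0, 0.0, 1.0]] -0.04068421196355765
side pipe 0.91 [230. 150.] [530. 295.]
side pipe 0.52 [271. 281.] [ 516. -253.]
side rack 0.57 [272. 315.] [ 494. -335.]
side saddles 0.87 [265. 217.] [573.  -6.]
side saddle_axis 0.29 [291. 174.] [695. 107.]
side gauge 0.79 [268. 314.] [ 485. -329.]
side grip 0.67 [274. 281.] [ 491. -331.]
side cup_a 0.79 [322. 244.] [ 713. -152.]
side cup_a 0.76 [195. 195.] [374. 144.]
side stub 0.54 [289. 174.] [710. 155.]
side coupons 0.76 [213. 268.] [ 372. -150.]
side marker 0.56 [238. 356.] [ 377. -419.]
side magnet 0.78 [175. 136.] [355. 455.]
-18.700000000000003 [ 3.09564360e+00  5.34206820e-01 -2.29624551e-05]
```

View pics/a.png

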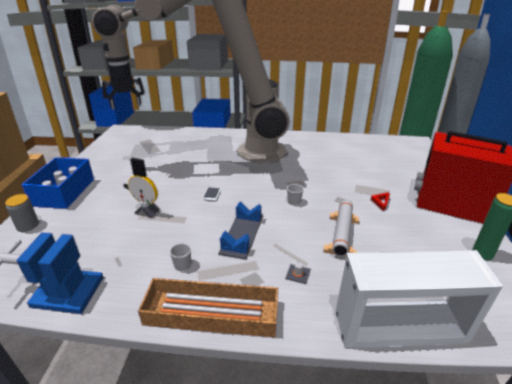

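View pics/b.png

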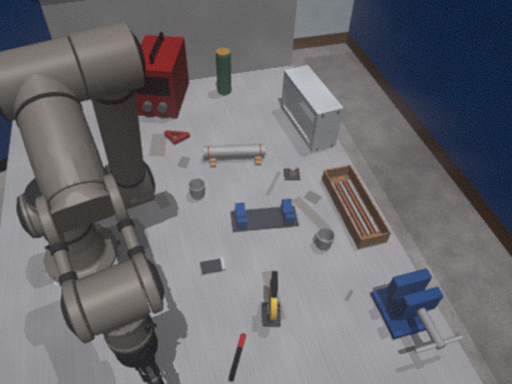

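The scene view shows the gauge at (145,185), the saddles at (242,230) and the pipe on its rack at (342,228). The side view shows the pipe running from (203,153) to (266,151), the saddles at (265,217) and the gauge at (270,310).

```bash
cat >> h.py <<'E'
def tool():
    s=r.sense(); return np.array(s["tool_pos"]),R.from_rotvec(s["orientation"])
def down(yaw): # tool x at yaw, z down
    return R.from_euler("z",yaw)*R.from_euler("x",np.pi)
def row(P,Rt):
    p,Q=tool(); d=Q.inv().apply(np.asarray(P)-p)/25; w=(Q.inv()*Rt).as_rotvec()/np.radians(6)
    return np.round(np.r_[d,w],3)
def line(reg,z,p):
    v,u=np.nonzero(reg); (a,b),(w,h),_=cv2.minAreaRect(np.c_[u,v].astype(np.float32))
    bx=cv2.boxPoints(cv2.minAreaRect(np.c_[u,v].astype(np.float32)))
    if np.linalg.norm(bx[0]-bx[1])>np.linalg.norm(bx[1]-bx[2]): bx=np.roll(bx,-1,0)
    A=onz((bx[0]+bx[1])/2,z,p);B=onz((bx[2]+bx[3])/2,z,p); 
    if A[0]>B[0]:A,B=B,A
    return A[:2],B[:2],np.degrees(np.arctan2(*(B-A)[1::-1]))
E
python3 - <<'E'
from h import *
p,im=snap("side")
for t,z in (("pipe",40),("saddles",20)):
    d=r.regions_of("side",t)[0]; print(t,d["p"],d["extent"],line(d["region"],z,p))
pw=r.camera_params("wrist"); P,Q=tool(); M=np.array(pw["cam_to_world"])
print("cam in tool",Q.inv().apply(M[:3,3]-P),Q.inv().apply(M[:3,:3].T).round(2),np.array(pw["K"]).round())
print(row([540,290,300],down(0)))
E
```

```text
pipe 0.91 [231.5, 150.7, 59.0, 13.8] (array([434.38381274, 298.61367038]), array([646.54732824, 255.77385664]), np.float64(-11.415607004002544))
saddles 0.62 [265.9, 214.4, 69.4, 36.1] (array([461.4316969 ,   4.58764137]), array([669.83288453, -27.79024047]), np.float64(-8.831055198245906))
cam in tool [ 7.04022041e+01 -7.49720278e-02 -1.43044661e+02] [[ 0.    1.    0.  ]
 [ 0.96 -0.    0.28]
 [ 0.28 -0.   -0.96]] [[302.   0. 252.]
 [  0. 302. 191.]
 [  0.   0.   1.]]
[ 24.239 -24.688  -2.749   0.      0.      3.264]
```

Run:
```python
from h import *
print(row([540,277,250],down(np.radians(-11.4))), row([450,-100,300],down(0)))
```

```text
[ 24.065 -24.198  -0.749   0.      0.      5.164] [ 15.618 -11.197  -2.748   0.      0.      3.264]
```

```bash
python3 -m crank '15.6 -11.2 -2.7 0 0 3.3 85;15.6 -11.2 -2.7 0 0 3.3 85;15.6 -11.2 -2.7 0 0 3.3 85;15.6 -11.2 -2.7 0 0 3.3 85;15.6 -11.2 -2.7 0 0 3.3 85;15.6 -11.2 -2.7 0 0 3.3 85;15.6 -11.2 -2.7 0 0 3.3 85;15.6 -11.2 -2.7 0 0 3.3 85;24.07 -24.2 -0.75 0 0 5.16 85;24.07 -24.2 -0.75 0 0 5.16 85;24.07 -24.2 -0.75 0 0 5.16 85;24.07 -24.2 -0.75 0 0 5.16 85;24.07 -24.2 -0.75 0 0 5.16 85;24.07 -24.2 -0.75 0 0 5.16 85;24.07 -24.2 -0.75 0 0 5.16 85;24.07 -24.2 -0.75 0 0 5.16 85;24.07 -24.2 -0.75 0 0 5.16 85;24.07 -24.2 -0.75 0 0 5.16 85'
python3 - <<'E'
from h import *
p,im=snap("wrist","c.png")
for d in r.spot_point("wrist","pipe")[:2]: print(d["p"],d["uv"],onz(d["uv"],33,p))
d=r.regions_of("wrist","pipe")[0]; print(d["p"],d["extent"],line(d["region"],40,p))
E
```

```text
time: 3.6
tool_pos: [540.3, 275.8, 250.6]
orientation: [3.126, -0.314, 0.001]
force: [0.2, 0.2, -0.1]
grip_width: 0.995
grasp_force: 0.0
0.65 [247.0, 162.1] [544.17651845 281.06546141  33.        ]Traceback (most recent call last):
  File "<stdin>", line 4, in <module>
IndexError: list index out of range
```

View pics/c.png

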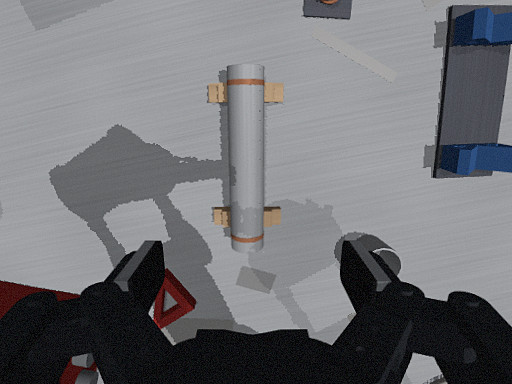

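The wrist view shows the pipe upright, from (246,66) to (248,250), with its centre near (247,160). The cup at (372,250) is to the right, and the magnet is at (170,300).

Run:
```python
from h import *
p=r.camera_params("wrist")
A=onz((247.5,248),40,p);B=onz((246.8,67),40,p);print(A,B,np.linalg.norm(A-B),np.degrees(np.arctan2(*(B-A)[1::-1])))
C=(onz((247.5,248),33,p)+onz((246.8,67),33,p))/2;C=(A+B)/2*.3+C*.7;print(C)
yaw=np.arctan2(*(B-A)[1::-1])
# grasp point z 36 -> tcp
for z in (120,33-18.7):
  print(row([C[0],C[1],z],down(yaw)))
for uv in ((449,6),(435,177)): print("plate edge",onz(uv,8,p))
```

```text
[435.49110188 303.17563886  40.        ] [649.27220817 259.90699169  40.        ] 218.11588028983192 -11.441925243399602
[541.45557169 281.80969974  35.1       ]
[-3.00e-03 -2.29e-01  5.22e+00 -2.00e-03 -5.00e-03 -1.00e-03]
[-5.000e-03 -2.280e-01  9.448e+00 -2.000e-03 -5.000e-03 -1.000e-03]
plate edge [675.8653211   13.10047303   8.        ]
plate edge [471.02797248  40.71612639   8.        ]
```

```bash
python3 -m crank '0 -0.23 2.5 0 0 0 85;0 -0.23 5 0 0 0 85;0 -0.23 7 0 0 0 85;0 -0.23 8.5 0 0 0 85;0 -0.23 9.4 0 0 0 85;0 -0.23 9.4 0 0 0 85;0 -0.23 9.4 0 0 0 36;0 -0.23 9.4 0 0 0 36;0 -0.23 9.4 0 0 0 36;0 -0.23 9.4 0 0 0 36;0 -0.23 9.4 0 0 0 36;0 -0.23 9.4 0 0 0 36' 60; python3 -c "
from h import *
print(row([505,60,250],down(np.radians(-8.8))))"
```

```text
time: 5.25
tool_pos: [542.1, 282.8, 16.8]
orientation: [-3.125, 0.311, -0.004]
force: [-0.9, -0.3, 5.1]
grip_width: 0.479
grasp_force: 60.0
[ 3.230e-01  9.020e+00 -9.337e+00 -8.000e-03 -2.200e-02 -4.280e-01]
```

```bash
python3 -m crank '0 0 -2 0 0 -0.1 36;0 0 -4 0 0 -0.2 36;0.5 1 -6 0 0 -0.4 36;0.8 3 -8 0 0 -0.43 36;0.8 5 -9.3 0 0 -0.43 36;0.8 5.2 -9.3 0 0 -0.43 36;0.8 5.2 -9.3 0 0 -0.43 36;0.8 5.2 -9.3 0 0 -0.43 36'
python3 - <<'E'
from h import *
p,im=snap("wrist","d.png")
for t,z in (("saddles",0),("saddle_axis",55)):
  for d in r.spot_point("wrist",t)[:2]: print(t,d["p"],d["uv"],onz(d["uv"],z,p))
for d in r.regions_of("wrist","saddles")[:2]: print(d["p"],d["extent"])
E
```

```text
time: 6.25
tool_pos: [534.6, 152.2, 246.1]
orientation: [3.132, -0.24, -0.004]
force: [-0.0, 0.2, -7.0]
grip_width: 0.475
grasp_force: 64.6
saddles 0.56 [378.7, 116.5] [565.07860561 -14.89260739   0.        ]
saddle_axis 0.9 [398.6, 117.6] [566.37883076 -14.632892    55.        ]
0.98 [389.5, 111.2, 98.2, 171.5]
```

View pics/d.png

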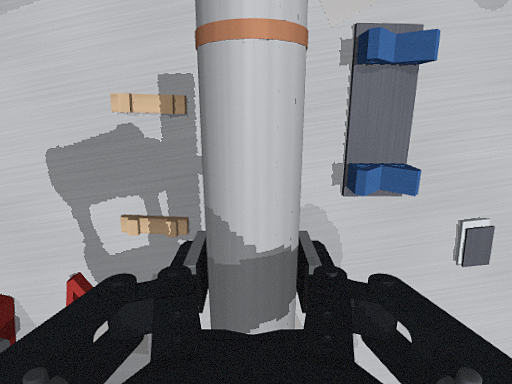

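The wrist view shows the saddles clear of the held pipe: the plate spans (356,24) to (407,195), with V-blocks at (400,45) and (385,180).

```bash
cat >> h.py <<'E'
from scipy.optimize import minimize
def saddlemask(v,p):
    m=np.zeros((384,512),np.uint8); Rz=R.from_euler("z",v[2])
    def hull(pts): 
        uv=[proj(Rz.apply(q)+[v[0],v[1],0],p)*16 for q in pts]
        cv2.fillConvexPoly(m,cv2.convexHull(np.array(uv,np.float32)).astype(np.int32),1,shift=4)
    hull([(x,y,z) for x in(-105,105) for y in(-40,40) for z in(0,8)])
    for c in(-75,75):
        for s in (-1,1): hull([(c+x,s*y,z) for x in(-15,15) for y,z in((0,8),(0,25),(30,55),(35,55),(35,8))])
    return m
def fitsaddle(reg,p,v0):
    f=lambda u:-(lambda a:(a&reg).sum()/(a|reg).sum())(saddlemask([u[0],u[1],u[2]/100],p).astype(bool))
    return minimize(f,[v0[0],v0[1],v0[2]*100],method="Nelder-Mead",options=dict(initial_simplex=np.array([v0[0],v0[1],v0[2]*100])+np.array([[0,0,0],[10,0,0],[0,10,0],[0,0,8]]),xatol=.1,fatol=1e-4))
E
python3 - <<'E'
from h import *
for c in ("wrist","side","scene"):
    p,im=snap(c)
    d=r.regions_of(c,"saddles")
    if not d: print(c,"none"); continue
    o=fitsaddle(d[0]["region"],p,[567,-12,-.15]); print(c,d[0]["p"],o.x,-o.fun)
E
```

```text
wrist 0.83 [566.96769942 -15.53156522 -14.5998447 ] 0.9710684844641725
side 0.67 [564.95701964 -11.07189054 -14.83131501] 0.9103489771359807
scene 0.67 [570.35015566 -15.01277914 -14.91348102] 0.9574861367837338
```

```bash
python3 -c "
from h import *
Q=down(-.1475); print(row([567,-14.5,150],Q),row([567,-14.5,70],Q),row([567,-14.5,40],Q))"
```

```text
[ 2.269e+00  6.366e+00  3.898e+00  1.000e-03  1.000e-03 -5.500e-02] [ 2.269e+00  6.366e+00  7.098e+00  1.000e-03  1.000e-03 -5.500e-02] [ 2.270e+00  6.366e+00  8.298e+00  1.000e-03  1.000e-03 -5.500e-02]
```

```bash
python3 -m crank '1 2.5 1 0 0 0 36;2 4.8 2 0 0 -0.05 36;2.27 6.37 3.9 0 0 -0.05 36;2.27 6.37 5.5 0 0 -0.05 36;2.27 6.37 7.1 0 0 -0.05 36;2.27 6.37 7.1 0 0 -0.05 36;2.27 6.37 7.5 0 0 -0.05 36;2.27 6.37 7.9 0 0 -0.05 36;2.27 6.37 8.2 0 0 -0.05 36;2.27 6.37 8.2 0 0 -0.05 36;2.27 6.37 8.2 0 0 -0.05 36'
```

```text
time: 8.12
tool_pos: [567.3, -14.8, 42.9]
orientation: [3.133, -0.233, 0.001]
force: [0.7, -0.5, -6.8]
grip_width: 0.477
grasp_force: 64.5
```

```bash
python3 -m crank '0 0 0.1 0 0 0 36;0 0 0.17 0 0 0 36;0 0 0.17 0 0 0 36;0 0 0.17 0 0 0 36'
```

```text
time: 8.62
tool_pos: [567.2, -14.8, 38.8]
orientation: [3.133, -0.233, 0.001]
force: [-2.7, 0.4, 1.8]
grip_width: 0.477
grasp_force: 65.3
```

Contact, the pipe is seated. I'll open gently, then rise.

```bash
python3 -m crank '0 0 0.17 0 0 0 50;0 0 0.17 0 0 0 60;0 0 0.17 0 0 0 85;0 0 0.17 0 0 0 85;0 0 0.17 0 0 0 85;0 0 -2 0 0 0 85;0 0 -4.2 0 0 0 85;0 0 -6.5 0 0 0 85;0 0 -8.5 0 0 0 85;0 0 -8.5 0 0 0 85'
python3 - <<'E'
from h import *
p,im=snap("wrist","e.png")
for d in r.spot_point("wrist","pipe")[:1]: print(d["p"],onz(d["uv"],55,p))
for d in r.regions_of("wrist","pipe")[:1]: print(d["p"],d["extent"],line(d["region"],60,p))
for d in r.regions_of("wrist","saddles")[:1]: print(fitsaddle(d["region"],p,[567,-14,-.15]).x)
for c in("scene","side"):
    p,im=snap(c)
    for t,z in (("gauge",0),("grip",174),("pointer_tip",44),("mark_tip",44)):
        for d in r.spot_point(c,t)[:1]: print(c,t,d["p"],d["uv"],onz(d["uv"],z,p))
E
```

```text
time: 9.88
tool_pos: [568.9, -15.0, 255.5]
orientation: [3.132, -0.233, 0.015]
force: [0.8, -0.1, -0.9]
grip_width: 0.995
grasp_force: 0.0
0.78 [566.08325241 -14.38686544  55.        ]
0.74 [251.3, 166.4, 38.4, 203.0] (array([451.20662237,   2.97097385]), array([679.88609593, -31.12180714]), np.float64(-8.479511642037131))
[565.55080853 -14.39895653 -15.85561279]
scene gauge 0.96 [150.1, 212.7] [ 494.17832286 -325.28913978    0.        ]
scene grip 0.66 [142.3, 205.7] [ 696.43793258 -243.9409606   174.        ]
scene pointer_tip 0.44 [143.1, 205.4] [ 516.62673952 -332.81458429   44.        ]
side gauge 0.96 [272.0, 312.9] [ 4.96366629e+02 -3.29410029e+02 -2.27373675e-13]
side grip 0.68 [277.6, 285.2] [ 497.00056335 -343.28099285  174.        ]
side pointer_tip 0.38 [263.2, 220.4] [552.72616142 -49.82029341  44.        ]
```

View pics/e.png

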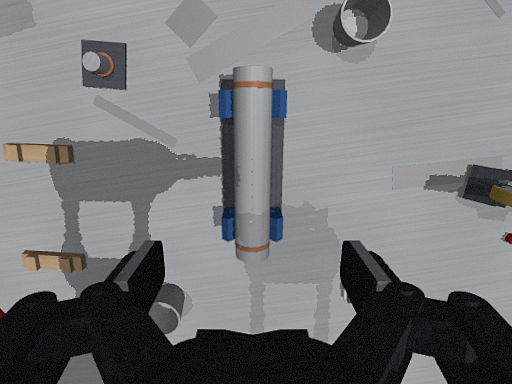

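The pipe sits in both V-blocks, from (254,67) to (252,260), centred and released. The gauge is at the right edge (490,190). Next I'll look at the dial face with the tool tilted.

```bash
python3 -c "
from h import *
print(row([565,-200,260],R.from_euler('y',.2)*down(0)),row([560,-325,235],R.from_euler('y',np.radians(25))*down(0)),r.sense()['joint_positions'])"
```

```text
[ 1.017  7.341 -0.374 -0.141 -1.904 -1.411] [ 1.558 12.315  0.627 -0.308 -4.157 -1.393] [-1.61067764e-01  4.06541487e-01  1.37172208e+00 -8.00872798e-05
  1.36352472e+00  1.55800660e+00]
```

```bash
python3 -m crank '0.5 2.5 -0.2 0 -0.8 -0.7 85;1 5 -0.4 -0.1 -1.6 -1.4 85;1 7.3 -0.4 -0.1 -1.9 -1.4 85;1.3 9.7 0.1 -0.2 -3 -1.4 85;1.56 12.3 0.6 -0.3 -4.16 -1.4 85;1.56 12.3 0.6 -0.3 -4.16 -1.4 85;1.56 12.3 0.6 -0.3 -4.16 -1.4 85;1.56 12.3 0.6 -0.3 -4.16 -1.4 85'
python3 - <<'E'
from h import *
p,im=snap("wrist","f.png")
for t,z in (("gauge",0),("grip",174),("pointer_tip",44),("mark_tip",44)):
    for d in r.spot_point("wrist",t)[:2]: print(t,d["p"],d["uv"],onz(d["uv"],z,p))
E
```

```text
time: 11.58
tool_pos: [560.6, -323.3, 238.4]
orientation: [3.067, 0.003, -0.674]
force: [-0.7, 0.7, 0.4]
grip_width: 0.998
grasp_force: 0.0
gauge 0.75 [258.8, 131.7] [ 490.47920441 -332.41288838    0.        ]
grip 0.91 [266.4, 235.8] [ 492.47597462 -335.56909749  174.        ]
pointer_tip 0.56 [245.9, 145.1] [ 498.26663966 -316.76173956   44.        ]
mark_tip 0.59 [246.7, 147.2] [ 495.44560037 -317.65072119   44.        ]
```

View pics/f.png

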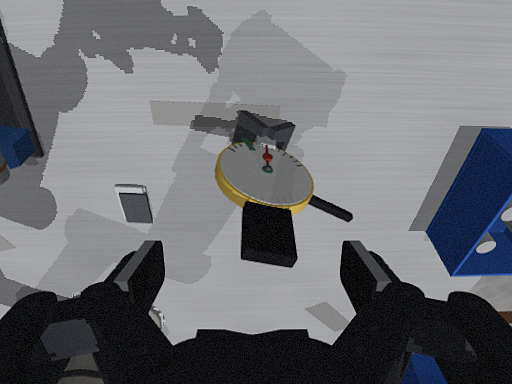

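The dial shows from the front: pointer pivot (267,168), tip about (266,148), green mark about (249,145), and tab top at (270,250). I'll zoom in to pick out features.

Run:
```python
from h import *
im=cv2.imread("pics/f.png")[100:275,200:330]
cv2.imwrite("pics/g.png",cv2.resize(cv2.convertScaleAbs(im,alpha=1.5),(0,0),fx=4,fy=3.4,interpolation=cv2.INTER_CUBIC)) 
i=im.astype(int);b,g,rr=i[...,0],i[...,1],i[...,2]
for n,m in(("green",(g>rr+25)&(g>b+15)),("red",(rr>g+60)&(rr>b+60)&(b<90)&(g<60))):
    v,u=np.nonzero(m); print(n,len(u),u.mean()+200,v.mean()+100,u.min()+200,u.max()+200,v.min()+100,v.max()+100)
```

```text
green 10 261.9 162.9 251 271 149 172
red 27 267.25925925925924 157.74074074074073 263 271 153 160
```

View pics/g.png

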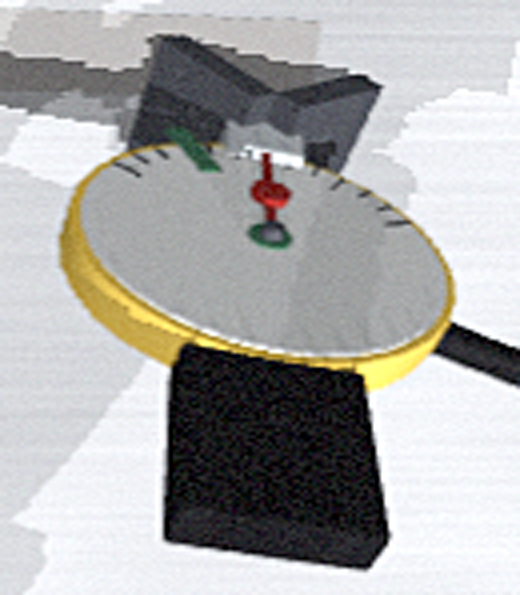

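The zoom shows the tab's top corners at (165,512), (388,535), (168,540), (372,568), the V inner corner at (275,97), and the mark running from (178,132) to (210,168), all in crop pixels. I'll fit the gauge pose and mark angle from these.

Run:
```python
from h import *
from scipy.optimize import least_squares
p=r.camera_params("wrist")
o=lambda a:np.array([200+a[0]/4,100+a[1]/3.4])
feat=[((7,22,196),(165,512)),((7,-22,196),(388,535)),((-7,22,196),(168,540)),((-7,-22,196),(372,568)),((24,0,28),(275,97)),((7,0,90),(270,240))]
def w(v,q): return R.from_euler("z",v[2]).apply(q)+[v[0],v[1],0]
def f(v): return np.concatenate([proj(w(v,q),p)-o(a) for q,a in feat])
s=least_squares(f,[492,-333,-.2]); v=s.x; print(v,s.fun.round(1))
def ang(px,rad,xx):
    g=least_squares(lambda a:proj(w(v,(xx,rad*np.sin(a[0]),90-rad*np.cos(a[0]))),p)-o(px),[.3]); return g.x[0],g.fun
for xx in (7,9,11):
    print(xx,"mark",ang((178,132),57,xx),ang((210,168),33,xx),ang((194,150),45,xx),"ptr",ang((266,155),46,xx+3))
gp=w(v,(0,0,174)); print("grip",gp)
Q=down(v[2]+np.pi/2)
for z in (260,157): print(row([gp[0],gp[1],z],Q))
print(r.sense()['joint_positions'])
```

```text
[ 4.90653661e+02 -3.37245085e+02 -2.24202920e-01] [ 1.8 -0.5  1.8  0.7 -2.6  2.2  0.2  1.3 -0.6 -2.7 -1.1 -0.5]
7 mark (np.float64(0.43207446083305606), array([0.00818316, 0.16819767])) (np.float64(0.4500904120679713), array([0.15292967, 1.8601901 ])) (np.float64(0.4368007394540408), array([0.05371541, 0.86704028])) ptr (np.float64(-0.03393694119468526), array([ 0.39073453, -1.79416479]))
9 mark (np.float64(0.4419788843813015), array([-0.06787812, -1.29098995])) (np.float64(0.47014759598308137), array([0.03766326, 0.4014533 ])) (np.float64(0.45035603830816395), array([-0.04078751, -0.59502544])) ptr (np.float64(-0.030677919130052106), array([ 0.71432351, -3.29672509]))
11 mark (np.float64(0.4521903409879358), array([-0.1563293 , -2.75939798])) (np.float64(0.49172053266017296), array([-0.11299033, -1.05991232])) (np.float64(0.46455505499465743), array([-0.15597324, -2.06444414])) ptr (np.float64(-0.02733614794676911), array([ 1.03701961, -4.81084372]))
grip [ 490.65366131 -337.24508489  174.        ]
[ -2.907   0.532   0.356  -2.785   3.499 -12.629]
[ -1.174   0.531   4.094  -2.785   3.499 -12.629]
[-0.53743485  0.84772754  0.69531027 -0.2364378   1.96713802  0.98097951]
```

```bash
python3 -m crank '-2.9 0.53 0 -1.4 1.7 -6.3 85;-2.9 0.53 0.36 -2.785 3.5 -12.63 85;-2.9 0.53 0.36 -2.785 3.5 -12.63 85;-2.9 0.53 0.36 -2.785 3.5 -12.63 85;-2.9 0.53 0.36 -2.785 3.5 -12.63 85;-2.9 0.53 0.36 -2.785 3.5 -12.63 85;-2.9 0.53 0.36 -2.785 3.5 -12.63 85;-2.9 0.53 0.36 -2.785 3.5 -12.63 85;-2.9 0.53 0.36 -2.785 3.5 -12.63 85;-2.9 0.53 0.36 -2.785 3.5 -12.63 85;-2.9 0.53 0.36 -2.785 3.5 -12.63 85;-2.9 0.53 0.36 -2.785 3.5 -12.63 85'
python3 - <<'E'
from h import *
p,im=snap("wrist","k.png")
for t,z in (("gauge",0),("grip",174)):
    for d in r.spot_point("wrist",t)[:2]: print(t,d["p"],d["uv"],onz(d["uv"],z,p))
print(row([490.7,-337.2,157],down(-.224+np.pi/2)))
E
```

```text
time: 13.32
tool_pos: [490.8, -337.7, 258.2]
orientation: [-2.455, -1.956, 0.002]
force: [0.2, -0.1, 1.0]
grip_width: 1.0
grasp_force: 0.0
gauge 0.69 [251.9, 156.9] [ 490.49860907 -335.11939165    0.        ]
gauge 0.44 [184.7, 235.0] [ 370.21232954 -424.48785261    0.        ]
grip 0.62 [250.7, 192.0] [ 490.42679375 -333.29479314  174.        ]
[ 2.200e-02  4.000e-03  4.047e+00 -2.400e-02 -7.000e-03 -1.100e-02]
```

View pics/k.png

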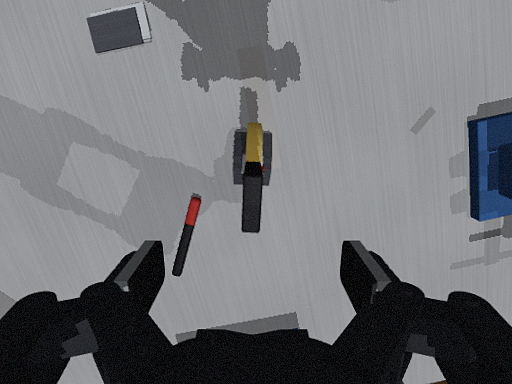

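The tab is vertical in the image at (252,180 to 231), aligned with the tool between the fingers. Time to grasp.

```bash
python3 -c "
from h import *
p=r.camera_params('wrist');P,Q=tool()
for uv in ((252,231),(253,178)): print(Q.inv().apply(onz(uv,196,p)-P))"
python3 -m crank '0 0 2 0 0 0 85;0 0 3.5 0 0 0 85;0 0 4.05 0 0 0 85;0 0 4.05 0 0 0 85;0 0 4.05 0 0 0 8;0 0 4.05 0 0 0 8;0 0 4.05 0 0 0 8;0 0 4.05 0 0 0 8;0 0 4.05 0 0 0 8;0 0 4.05 0 0 0 8;0 0 4.05 0 0 0 8;0 0 4.05 0 0 0 8;0 0 4.05 0 0 0 8' 100
```

```text
[-19.28632634  -0.1085832   62.16796911]
[20.77793075  0.56635639 62.19381805]
time: 15.1
tool_pos: [490.7, -338.0, 157.6]
orientation: [-2.456, -1.957, 0.001]
force: [0.2, 0.3, 5.0]
grip_width: 0.152
grasp_force: 97.2
```

```bash
python3 -c "
from h import *
Q=down(-.1475+np.pi/2); b=np.array([567,-14.5,0])-Q.apply([1,0,0])
for z in (300,225,217): print(row(b+[0,0,z],Q))"
```

```text
[ 1.3257e+01  8.1000e-02 -5.6940e+00 -1.1000e-02 -2.0000e-03 -7.4200e-01]
[ 1.3256e+01  8.4000e-02 -2.6940e+00 -1.1000e-02 -2.0000e-03 -7.4200e-01]
[ 1.3256e+01  8.5000e-02 -2.3740e+00 -1.1000e-02 -2.0000e-03 -7.4200e-01]
```

```bash
python3 -m crank '0 0 -1 0 0 0 8;0 0 -3 0 0 0 8;0 0 -5 0 0 0 8;1 0 -5.7 0 0 -0.1 8;2.5 0.02 -5.7 0 0 -0.2 8;4.2 0.04 -5.7 0 0 -0.3 8;6 0.06 -5.7 0 0 -0.4 8;7.8 0.08 -5.7 0 0 -0.5 8;9.6 0.08 -5.7 0 0 -0.6 8;11.2 0.08 -5.7 0 0 -0.74 8;12.5 0.08 -5.7 0 0 -0.74 8;13.26 0.08 -5.7 0 0 -0.74 8;13.26 0.08 -5.7 0 0 -0.74 8;13.26 0.08 -4.5 0 0 -0.74 8;13.26 0.08 -3.4 0 0 -0.74 8;13.26 0.08 -2.7 0 0 -0.74 8;13.26 0.08 -2.7 0 0 -0.74 8;13.26 0.08 -2.7 0 0 -0.74 8'
python3 - <<'E'
from h import *
p,im=snap("wrist","l.png")
for c in ("scene","side"):
    p,im=snap(c,c+"2.png"); P,Q=tool()
    for t,q in (("gauge",Q.apply([1,0,157.6])+P),("grip",Q.apply([1,0,-16.4])+P),("pipe",(567,-14.5,55)),("saddles",(567,-14.5,0)),("mark_tip",Q.apply([1+46*np.sin(.46),9,67.6+46*np.cos(.46)])+P),("pointer_tip",Q.apply([1,10,67.6+46])+P)):
        for d in r.spot_point(c,t)[:1]: print(c,t,d["p"],np.round(d["uv"],1),proj(q,p).round(1))
a=cv2.imread("pics/scene2.png");b=cv2.imread("pics/side2.png")
cv2.imwrite("pics/m.png",np.hstack([cv2.resize(a[120:270,170:310],(0,0),fx=3,fy=3),cv2.resize(b[130:280,200:320],(0,0),fx=3,fy=3)]))
E
```

```text
time: 17.35
tool_pos: [566.9, -16.1, 225.5]
orientation: [-2.379, -2.05, 0.0]
force: [0.1, 1.1, -4.2]
grip_width: 0.148
grasp_force: 97.5
scene gauge 0.64 [242.1 215.1] [241.6 214.7]
scene grip 0.56 [239.7 163.3] [240.3 160.9]
scene pipe 0.57 [240.3 218.4] [241.7 218.3]
scene saddles 0.77 [244.5 235.1] [242.  233.1]
scene mark_tip 0.38 [247.8 205.2] [247.5 203.4]
scene pointer_tip 0.52 [240.4 205.8] [240.3 204. ]
side gauge 0.81 [262.1 204.8] [264.4 206. ]
side grip 0.93 [267.2 165. ] [266.9 166.4]
side pipe 0.69 [263.1 205.2] [264.5 208.6]
side saddles 0.77 [264.5 216.9] [263.8 219.5]
```

View pics/m.png

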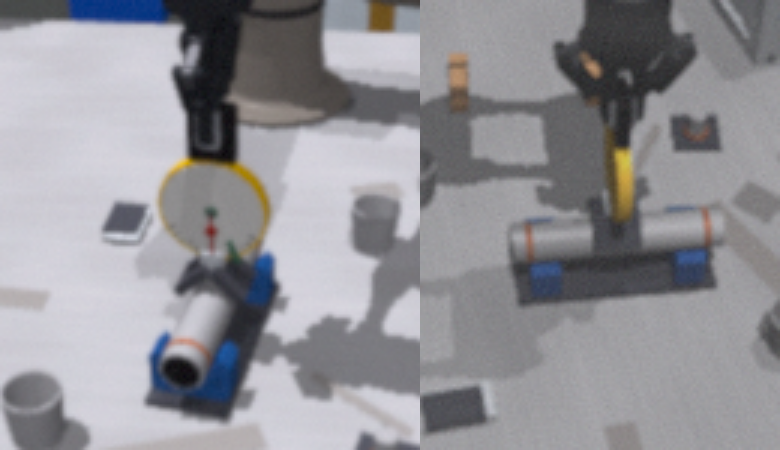

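The gauge is directly above the middle of the pipe, straight and square, with the mark model matching the images (mark near (247,204), pointer at (240,204) in scene). Lowering.

```bash
python3 -m crank '0 0 0.15 0 0 0 8;0 0 0.3 0 0 0 8;0 0 0.42 0 0 0 8;0 0 0.42 0 0 0 8;0 0 0.42 0 0 0 8'
```

```text
time: 18.73
tool_pos: [566.6, -15.5, 214.8]
orientation: [-2.378, -2.051, 0.001]
force: [-2.0, -0.0, 3.8]
grip_width: 0.15
grasp_force: 98.4
```

```bash
python3 -m crank '0 0 0 0 0 0 8;0 0 0 0 0 0 8;0.334 0 0.007 0 -0.5 0 8;0.667 0 0.031 0 -1 0 8;0.999 0 0.072 0 -1.5 0 8;1.327 0 0.131 0 -2 0 8;1.327 0 0.131 0 -2 0 8;1.327 0 0.131 0 -2 0 8'
```

```text
time: 19.73
tool_pos: [571.8, 17.4, 211.4]
orientation: [2.27, 1.958, -0.237]
force: [0.5, -1.6, 4.0]
grip_width: 0.153
grasp_force: 98.7
```

```bash
python3 -m crank '0.334 0 0.007 0 -0.5 0 8;0.667 0 0.031 0 -1 0 8;0.999 0 0.072 0 -1.5 0 8;1.327 0 0.131 0 -2 0 8;1.582 0 0.189 0 -2.39 0 8;1.582 0 0.189 0 -2.39 0 8;1.582 0 0.189 0 -2.39 0 8;1.582 0 0.189 0 -2.39 0 8;1.582 0 0.189 0 -2.39 0 8;1.582 0 0.189 0 -2.39 0 8'
python3 - <<'E'
from h import *
P,Q=tool(); print("vseat",P+Q.apply([1,0,159.6]), "tilt",np.degrees(np.arccos(-Q.as_matrix()[2,2])))
for c in ("scene","side"):
  acc=[]
  p,im=snap(c,c+"3.png")
  for t,q in (("mark_tip",Q.apply([1+46*np.sin(.46),9,67.6+46*np.cos(.46)])+P),("pointer_tip",Q.apply([1,10,67.6])+P-[0,0,46]),("pipe",(567,-14.5,55))):
    for d in r.spot_point(c,t)[:1]: print(c,t,d["p"],np.round(d["uv"],1),proj(q,p).round(1))
  if c=="scene": print("pivot",proj(Q.apply([1,9,67.6])+P,p)); 
a=cv2.imread("pics/scene3.png");cv2.imwrite("pics/n.png",cv2.resize(a[165:245,205:285],(0,0),fx=7,fy=7,interpolation=cv2.INTER_CUBIC))
E
```

```text
time: 20.98
tool_pos: [577.1, 54.9, 198.3]
orientation: [2.121, 1.83, -0.497]
force: [1.8, 1.8, 5.0]
grip_width: 0.15
grasp_force: 98.8
vseat [566.56440545 -14.06863915  54.76456117] tilt 26.270138923583225
scene pointer_tip 0.7 [210.3 199. ] [254.7 212.1]
scene pipe 0.76 [242.5 223.4] [241.7 218.3]
pivot [254.80919805 198.24605018]
side pointer_tip 0.36 [197.6 196.1] [266.1 190.8]
side pipe 0.79 [263.9 207.7] [264.5 208.6]
```

View pics/n.png

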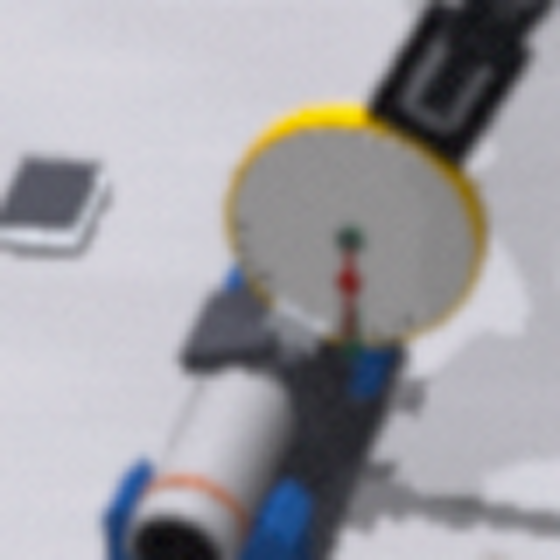

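The pointer (x about 349) runs down into the green mark at crop (351,347). I'll check this numerically with averaged frames.

Run:
```python
from h import *
p=r.camera_params("scene")
i=np.mean([r.camera("scene").astype(float) for _ in range(8)],0)[195:222,245:265]
rr,g,b=i[...,0],i[...,1],i[...,2]; V,U=np.mgrid[195:222,245:265]
wg=np.clip(g-np.maximum(rr,b)-8,0,None); wr=np.clip(rr-np.maximum(g,b)-25,0,None)
for n,w,lo,hi in(("pivot",wg,195,203),("green",wg,206,222),("red",wr,195,222)):
    m=w*((V>=lo)&(V<hi)); print(n,m.sum(),(m*U).sum()/m.sum(),(m*V).sum()/m.sum())
P,Q=tool(); piv=Q.apply([1,9,67.6])+P
for a in (-.1,0,.1): print(a,proj(piv+R.from_rotvec(a*Q.apply([0,1,0])).apply([0,0,-50]),p))
s=r.sense();print(s["force"],s["grasp_force"],np.abs(s["qd"]).max())
```

```text
pivot 0.0 nan nan
green 4.25 254.38235294117646 214.0
red 374.875 254.28976325441815 204.61887295765254
-0.1 [253.04293119 212.75642539]
0 [254.77011075 213.08165858]
0.1 [256.50111386 213.26344911]
[0.90207846 0.61677978 5.98691539] 98.80272388458252 0.0012686912481723908<stdin>:7: RuntimeWarning: invalid value encountered in scalar divide
```

Run:
```python
from h import *
i=np.mean([r.camera("scene").astype(float) for _ in range(8)],0)
rr,g,b=i[...,0],i[...,1],i[...,2]
print("G-(R+B)/2");print((g-(rr+b)/2)[208:219,248:262].round().astype(int))
print("R-G");print((rr-g)[198:216,250:260].round().astype(int))
```

```text
G-(R+B)/2
[[ -2  -1  -2  -1  -2  -5 -14 -10  -1  -1  -1  -1  -1  -2]
 [ -2  -2  -2  -1  -2  -4 -10  -4   4   0  -1  -2  -2  -1]
 [ -3  -2  -2  -1  -1  -4 -11  -6   4   0  -1  -2  -2  -1]
 [ -3  -4  -2  -1   0  -3 -11  -6   4   1  -1  -1  -1  -1]
 [ -2  -3  -1   2   2   0  -6  -3   6   3   1   0   0   0]
 [ -3  -3  -1   2   6   7   4   6   9   6   5   3   3   4]
 [ -3  -3  -2  -1   2   4  11  16   9   2   1   1   0   0]
 [ -4  -3  -2  -2  -1   1  11  15   7  -4  -7  -6  -5  -4]
 [ -3  -2  -3  -2  -3  -1   3   4   0  -6  -7  -6  -6  -5]
 [ -4  -2  -3  -3  -3  -2  -4  -4  -5  -7  -8  -7  -7  -4]
 [ -2  -3  -3  -2  -3  -3  -4  -6  -7  -7  -7  -7  -6  -3]]
R-G
[[  2   1  -2 -10 -14 -18 -12  -3   1   1]
 [  2   1  -2 -10  -7  -9 -11  -4   0   1]
 [  1   0  -1  -1   8   7  -5  -3   1   2]
 [  1   1   2   7  26  22   4   1   1   2]
 [  2   1   4  13  36  29   7   2   1   2]
 [  2   2   7  25  53  41  14   4   1   1]
 [  2   3  14  45  76  62  28   6   1   1]
 [  2   2  14  45  77  67  32   8   1   2]
 [  2   2  10  29  55  51  23   6   2   1]
 [  1   1   5  15  36  34  10   2   2   2]
 [  2   1   3  10  28  23   3   1   2   1]
 [  2   1   3   8  24  15  -4  -1   1   2]
 [ -1   0   2   8  24  17  -4  -1   1   2]
 [ -1   1   2   8  25  19  -3   0   2   1]
 [  0   3   6  10  21  14  -3   1   4   2]
 [  1   7  12  10   6  -1  -6   2   5   4]
 [  0   4   6   1 -12 -22 -18  -8  -3  -2]
 [ -1   0   0  -4 -18 -28 -29 -25 -20 -19]]
```

```bash
python3 -c "
from h import *
print(r.sense()['time'],r.sign_off())"
```

```text
the job is handed in; nothing more can be done
22.175 None
```

I handed the job in at 22.2 s: the pipe sits centred in the V-blocks, released, and the gauge is gripped and bearing on its middle with about 9 N, rocked 26° so the pointer is about 0.03 rad or less from the green mark by my image estimate. I saw no bystander disturbed, and no verdict was returned.

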